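Fit the sealed drive cover and hold it against its gasket

TASK

Pick up the loose metal cover from the white board, set it over the raised collar of the grey drive housing, and turn the cover's quarter-turn wing fastener until the cross-bar under it lines up with the slot in the housing and the cover drops down onto the rubber gasket. Then press the cover firmly down so that the gasket is squeezed, and finish while still holding it pressed like that, for the seal check: do not let go. Leave the can ends, the grease tube and the spare bolt where they are.

Things in the scene. Friction and masses are not known exactly. Their poses are not given: they have to be found in the camera images.
- housing: Grey painted drive housing, fixed to the bench. Origin: centre of its underside (bench level); x along its short side, y along its long side, z up. Flange 150 x 200 x 8 mm (x, y, z) with 4 bolt heads; body 130 x 170 mm with a flat shoulder at z 45 mm. A small cable gland sticks out 20 mm at its +y end, below the shoulder.
- collar_top (a point): Centre of the top of the open rectangular collar on the housing's shoulder, at housing z 74 mm. Collar 100 x 140 mm outside (x, y), 8 mm wall, rim rounded to 4 mm radius, so that the cover finds its place when set down within about 4 mm. Axes as the housing's.
- slot (a point): Centre of the mouth of the slot in the steel bridge inside the collar, at housing z 65 mm. The slot runs along the housing's y (the long side): 46 mm long, 15 mm wide, 16 mm deep. Axes as the housing's.
- gasket (a joint): Squeeze in m of the black rubber gasket frame that lies on the shoulder round the collar (its top at housing z 53 mm when free): 0 = free, 0.004 = fully squeezed (hard stop). Sprung: 5 N start it, 9 N give 0.002, 13 N squeeze it fully; the cover's own weight (about 3 N) counts towards this and does not move it alone.
- cover: Loose aluminium cover, an upside-down tray, 112 x 152 mm outside (x, y), 104 x 144 mm inside, 32 mm high, about 0.32 kg with its fastener. Starts flat on the board, right way up. Origin: centre of the plane of its skirt's lower edge; y along its long side, z up. The skirt goes over the collar with 2 mm play a side, long side to long side; turned by half a turn is the same.
- cover_top (a point): Centre of the cover's flat top face, 32 mm above its origin; axes as the cover's. Two short dark marks there show its long axis. On the housing the cover's origin stands 61 mm above the housing's while the cross-bar lies across the bridge, 53 mm once the bar is in the slot and the skirt rests on the free gasket, 49 mm with the gasket fully squeezed.
- wing_grip (a point): Grip point of the quarter-turn fastener in the middle of the cover: on its axis, 27 mm above the cover's top face. The wing is a dark upright blade 10 mm thick (x), 36 mm long (y, along the wing), from 8.5 to 38.5 mm above that face; below it a round boss of 22 mm diameter. The cover can be carried by the wing, over its centre of mass; the stiff fastener keeps it from swinging.
- cross_bar (a point): Centre of the round cross-bar under the cover, 36 mm long and 7 mm thick, parallel to the wing (y of this frame) on the same stud of 9 mm diameter; its lowest line is 4 mm above the plane of the skirt's edge, its centre 51.5 mm below wing_grip.
- wing (a joint): Angle of wing and cross-bar relative to the cover (rad): 0 = along the cover's long side, so in line with the slot when the cover is on the housing; grows anticlockwise seen from above; stops at -1.6 and 1.6. Starts between 0.75 and 1.4 and stays where it is left (friction 0.06 N m). The bar enters the slot within about 0.1 rad of 0.
- sink_board: White board laid over the sink, fixed, 240 x 320 mm (x, y), origin at the centre of its underside; its top, where the cover starts, is 12 mm above that and 13.5 mm above the bench.
- end_stack: Bystander: short stack of gold can ends, 65 mm across, 16 mm high; origin at the centre of its underside. Leave it.
- grease: Bystander: white grease tube with green cap, 140 x 50 x 40 mm, lying; origin at the centre of its underside. Leave it.
- spare_bolt: Bystander: steel hex bolt standing on its head, 41 mm high; origin at the centre of its underside. Leave it.

How it is judged (in metres and radians):
On the way, in this order (a step that is already met when the one before it is completed fails the run):
1. the cover has been lifted off the board (height (world z) of cover above 0.06 m), for 0.1 s.
2. the cross-bar has dropped into the slot and the cover sits on the gasket (z of cover in the frame of housing below 0.055 m and horizontal distance between cover and slot below 0.005 m and angle between the y axis of wing_grip and the y axis of slot, either way round below 0.3 rad), for 0.1 s.
At the end, for the whole second after the job is handed in: The cover is on the housing's collar, level, with the wing and cross-bar in line with the slot (within 0.3 rad), and the robot is still touching it and pressing it down so that the gasket is squeezed by more than 2.5 mm of its 4 mm, all through the last second (value of joint gasket above 0.0025 m and z of cover in the frame of housing below 0.052 m and horizontal distance between cover and slot below 0.005 m and angle between the y axis of cover and the y axis of housing, either way round below 0.12 rad and angle between the y axis of wing_grip and the y axis of slot, either way round below 0.3 rad and angle between cover's own z axis and vertical below 0.05 rad and contact force between any of the fingers, the arm and cover above 3 N); the arm keeps its last pose, push and grip.
It fails at once if a bystander (can ends, grease tube, bolt) is shifted by more than 30 mm (distance of any of end_stack, grease, spare_bolt from where it was at the start of the episode above 0.03 m).
It also fails if it takes over 45 s, if anything falls off the work surface, if the arm or the gripper's body presses on something with over 40 N, if the wrist force passes 120 N, or if a joint passes its speed limit or range.

ROBOT

A 6-joint arm with a two-finger parallel gripper is mounted at the origin on a cart in front of the work surface, level with it; the furniture and walls round the work are solid. World frame = base frame: x ahead of the robot, y to its left, z up, the work surface at z = 0. Lengths are in mm, angles in degrees, forces in N, time in s.
With the tool pointing down it reaches from about 375 to 825 mm from the base axis. Payload 5.5 kg.
Tool frame: the origin (TCP) lies at the very end of the fingers, on their centre line; the grasp point (between the pads) lies 19 mm behind it; z points along the fingers, y is the line along which they close (so a half turn about z gives the same grasp; the last joint's range is limited). The gripper opens to 85 mm and grips with 20 to 120 N. Pads are 22 mm wide; open, the fingers measure 114 mm over their backs; the gripper's body (76 mm by 85 mm) begins 54 mm behind the grasp point. The pads swing forward as they close: fully open they stand 13 mm farther back than shut.
Start: joints at [-76.146, 17.962, -2.699, 69.339, 0, 90], TCP at [143.667, -582.541, 231.299] pointing down, gripper open.
Joint ranges: [-152.73, 152.73], [-39.44, 99.34], [-58.76, 71.6], [-118.89, 123.64], [-81.53, 83.1], [-180, 180]. Speed limits (degrees/s): [136.94, 136.94, 172.46, 180, 180, 180].

INTERFACE

Orientations are given as [roll, pitch, yaw] about the fixed x, y, z axes, in that order (R = Rz(yaw) Ry(pitch) Rx(roll)).
In Python, from workcell import arm gives the robot as it stands.
- The arm moves only by the tool shift_gripper, called as name(argument=value, ...), one argument or row to a line, values as JSON. Schema: {"type":"object","properties":{"motion":{"type":"array","items":{"type":"number"},"minItems":6,"maxItems":48},"aperture":{"type":"number"},"grip_force":{"type":"number"},"only":{"type":"string"},"quiet":{"type":"boolean"},"lines":{"type":"string"}},"required":["motion"],"additionalProperties":false}. motion is one flat list of numbers that holds 1 to 8 rows one after another, with no inner brackets; each row has 6 numbers: dx, dy, dz in mm, then a rotation vector rx, ry, rz in degrees; each row is the pose to reach, as a shift and turn from the pose commanded when the call began, along the tool's axes at that moment; what a row does not reach only later rows make up. A row lasts 1/10 s, in which the tool goes at most 50 mm and 8.59 degrees, less where a joint would pass 70% of its speed; a pose out of reach is approached as far as the arm can. aperture is the finger opening in mm, set as the call begins (left out keeps the last). The fingers move at their own pace and stop on an object; grip_force is the grip in N (left out, the last holds). Time passes only in rows, so rows that do not move let the fingers close. The tool returns the time, the measured TCP pose, the force, the opening and the grip force at its end. only (a regular expression) keeps the lines of the reply that match it, lines (a string "A,B") keeps lines A to B, and quiet returns only ok. Input that does not fit is refused with a message, and nothing moves.
- arm.sense(): the state, without advancing time (a new reading comes with each control period).
- arm.snapshot(name): name is "side" or "top" or "wrist"; returns the picture (480x640x3 uint8, red, green, blue); there is no depth.
- arm.camera_model(name): a dict with "fx", "fy", "cx", "cy" (pixels), "extrinsics" (4x4, takes a point from world to camera coordinates). Camera axes: x right, y up, looking along -z (the intrinsics and any distortion apply to the point x, -y, -z); pixel columns grow to the right and rows downward; lengths in mm; the calibration is good to about 2 mm. A picture is of the moment at which its call begins: read the wrist's pose just before it. camera_model takes no time and is no camera call; for the wrist camera it gives the pose at the moment of the call.
- arm.sign_off(): hands the job in; it is judged then, once.
The state is a dict: "time": time; "joint_positions": joint angles; "joint_vel": joint speeds; "joint_efforts": joint torques, N m; "tcp_pos": TCP position; "tcp_rot": TCP orientation; "ft_force": force on the tool from outside, world axes, zero at the start; "ft_torque": the same for the moment, N m; "grip_width": finger opening in mm; "finger_force": force on a finger pad.
Only numpy, scipy, OpenCV 4.12 (cv2) and the standard library are available. Lean on these libraries where they do the work, as an engineer would, in place of code of your own. Each camera call takes 0.05 s, during which the arm holds its last target. There are 200 camera calls.

## Working session

There is one attempt and no reset: what is moved stays moved. The work goes in short steps, Python scripts to look and compute and a tool call to move; the robot and the scene stay as the last step left them, time stands still between calls to the robot, and variables do not carry over. Pictures are saved under pics/ and viewed, at most 10 in all, crops included, and the job is handed in when it is done.

```bash
mkdir -p pics; ls
```

Run:
```python
from workcell import arm
import cv2
for n in("top","side"):
    cv2.imwrite(f"pics/{n}0.png",arm.snapshot(n)[:,:,::-1])
    print(arm.camera_model(n))
s=arm.sense();print(s)
```

```text
pics
{'fx': 613.4404105957174, 'fy': 613.4404105957174, 'cx': 304.7924726456645, 'cy': 234.6258117583906, 'extrinsics': array([[-8.03717977e-02, -9.96764122e-01, -1.28793973e-03,
         2.77933782e+02],
       [ 9.74969659e-01, -7.88830494e-02,  2.07874071e-01,
        -4.57672816e+02],
       [-2.07303012e-01,  1.54515106e-02,  9.78154748e-01,
        -1.31681161e+03],
       [ 0.00000000e+00,  0.00000000e+00,  0.00000000e+00,
         1.00000000e+00]])}
{'fx': 467.8276936455417, 'fy': 467.8276936455417, 'cx': 325.99278466122894, 'cy': 238.2359861096531, 'extrinsics': array([[ 9.93780516e-01, -1.09773846e-01, -1.87080019e-02,
        -4.28832382e+02],
       [ 7.51948857e-02,  5.37610800e-01,  8.39833529e-01,
        -2.21184668e+02],
       [-8.21341323e-02, -8.36016944e-01,  5.42521570e-01,
        -7.09989985e+02],
       [ 0.00000000e+00,  0.00000000e+00,  0.00000000e+00,
         1.00000000e+00]])}
{'time': 0.1, 'joint_positions': array([-7.61465969e+01,  1.79998655e+01, -2.75060761e+00,  6.93386977e+01,
        5.74161037e-05,  9.00006159e+01]), 'joint_vel': array([ 0.09941797,  0.0182522 ,  0.2313725 ,  0.09122858, -0.01749588,
       -0.04511391]), 'joint_efforts': array([ 7.12103410e-04, -5.40767205e+01,  3.40540874e+01,  1.11590809e-02,
        3.24403561e-05, -1.65396239e-05]), 'tcp_pos': array([ 143.53625693, -582.03116699,  230.50750328]), 'tcp_rot': array([-1.79910829e+02, -5.64575010e-05,  1.38527872e+01]), 'ft_force': array([-0.15913767,  0.06965494, -0.59072373]), 'ft_torque': array([ 0.00914738,  0.01728595, -0.03198457]), 'finger_force': 0.0, 'grip_width': 85.33569364513545}
```

View pics/top0.png

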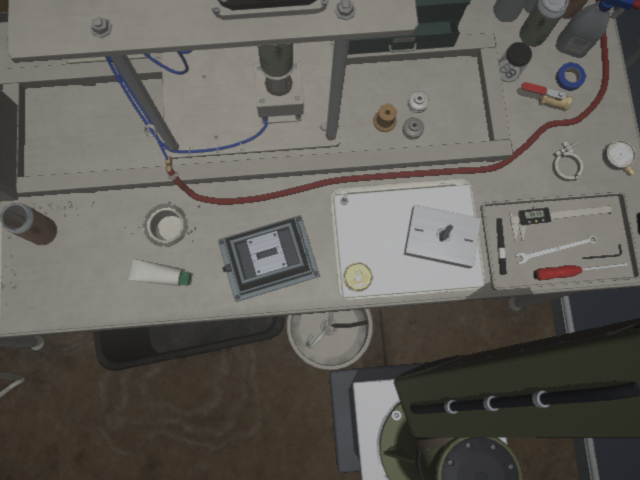

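View pics/side0.png

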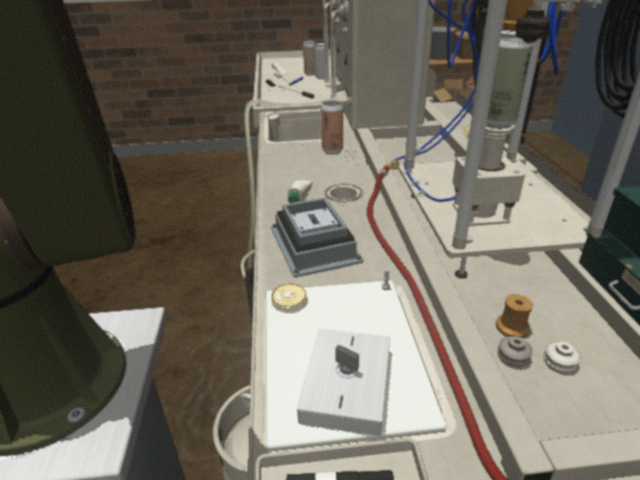

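The top view shows the cover at about (443,237), its wing at (445,233), the housing at (268,256), the can ends at (357,277) and the bolt at (345,201). Next I'll enlarge the cover and the housing.

Run:
```python
import cv2,numpy as np
t=cv2.imread("pics/top0.png");s=cv2.imread("pics/side0.png")
f=lambda i,x,y,w,h,k:cv2.resize(i[y:y+h,x:x+w],None,fx=k,fy=k,interpolation=cv2.INTER_CUBIC)
cv2.imwrite("pics/c1.png",np.hstack([f(t,218,208,104,96,4),f(t,394,190,96,96,4)]))
cv2.imwrite("pics/c2.png",np.hstack([f(s,268,190,100,100,4),f(s,296,320,100,100,4)]))
```

```text
(no output)
```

View pics/c1.png

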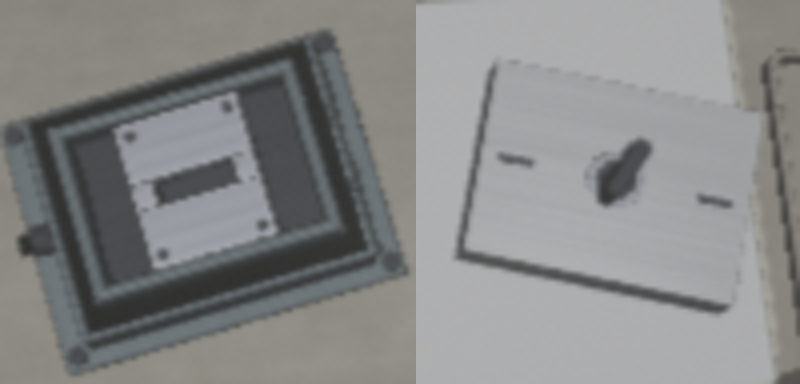

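View pics/c2.png

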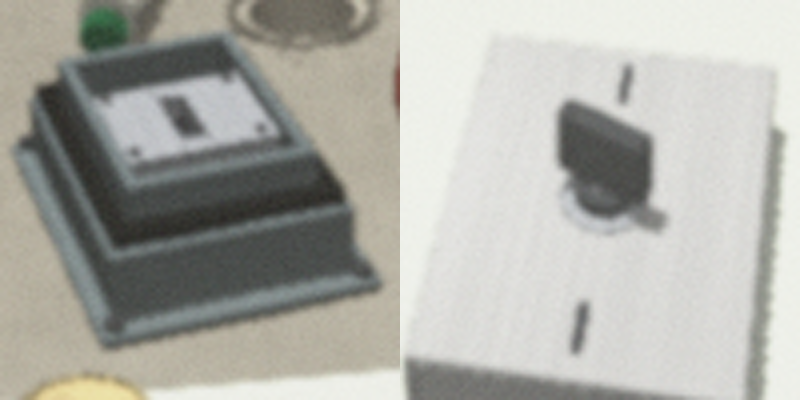

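Crop 1 (top): the cover's top corners are at crop (497,60), (762,115), (735,300) and (462,248), and its marks at (515,159) and (714,201). The slot centre is about (198,181). Crop 2 (side): the wing's top edge runs from (568,102) to (650,138).

Create h.py:
```python
import numpy as np
from workcell import arm
def ray(n,px,z,m=None):
    m=m or arm.camera_model(n);T=np.array(m["extrinsics"]);px=np.atleast_2d(px).astype(float)
    d=np.c_[(px[:,0]-m["cx"])/m["fx"],-(px[:,1]-m["cy"])/m["fy"],-np.ones(len(px))]@T[:3,:3]
    c=-T[:3,:3].T@T[:3,3]
    return c+d*((z-c[2])/d[:,2])[:,None]
def ang(p,q):return np.degrees(np.arctan2(q[1]-p[1],q[0]-p[0]))
def rel(target,yaw_turn=0):
    "shift to target TCP in current measured tool axes"
    from scipy.spatial.transform import Rotation as R
    s=arm.sense();return R.from_euler('xyz',s["tcp_rot"],degrees=True).inv().apply(np.array(target)-s["tcp_pos"])
```

Run:
```python
from h import *
np.set_printoptions(precision=1,suppress=True)
A=lambda p,x,y:np.array(p)/4+[x,y]
def quad(t,c):
    print(t,c.mean(0),[round(float(np.hypot(*(c[i]-c[i-1])[:2])),1) for i in range(4)],[round(float(ang(c[i-1],c[i])),1) for i in range(4)])
quad("cover T",ray("top",A([(81,60),(346,115),(319,300),(46,248)],394,190),45.5))
m=ray("top",A([(99,159),(298,201)],394,190),45.5);print("marks T",m.mean(0),ang(*m))
m=ray("side",A([(627,84),(580,327)],196,320),45.5);print("marks S",m.mean(0),ang(*m))
w=ray("side",A([(568,102),(650,138)],196,320),84);print("wing S",w,w.mean(0),ang(*w))
w=ray("top",A([(229,145),(190,187)],394,190),84);print("wing T",w,ang(*w))
quad("collar T",ray("top",A([(50,135),(293,60),(350,225),(103,303)],218,208),74))
quad("slot T",ray("top",A([(153,185),(236,157),(242,180),(160,206)],218,208),65))
quad("bolts T",ray("top",A([(15,133),(323,40),(393,260),(77,357)],218,208),12))
quad("slot S",ray("side",A([(160,99),(188,94),(208,132),(180,138)],268,190),65))
quad("collar S",ray("side",A([(60,62),(235,35),(312,150),(133,186)],268,190),74))
print(ray("top",[[357,277],[345,201]],30))
```

```text
cover T [453.4 -67.9  45.5] [110.1, 150.7, 107.0, 152.3] [-16.9, -106.8, 164.0, 74.3]
marks T [453.4 -68.1  45.5] -106.92389772514741
marks S [455.1 -69.5  45.5] -107.0114013768909
wing S [[443.3 -59.5  84. ]
 [468.8 -79.6  84. ]] [456.1 -69.5  84. ] -38.24396257111344
wing T [[463.9 -77.7  84. ]
 [442.5 -53.7  84. ]] 131.70123976376723
collar T [439.  323.8  74. ] [96.9, 138.6, 96.7, 139.1] [13.9, -77.0, -165.8, 103.1]
slot T [439.6 325.1  65. ] [12.3, 47.7, 13.2, 46.8] [14.4, -75.6, -169.7, 103.3]
bolts T [441.  325.7  12. ] [133.4, 183.8, 133.6, 185.2] [12.1, -77.4, -167.3, 102.6]
slot S [443.1 323.6  65. ] [42.1, 15.6, 41.3, 15.4] [99.7, 11.9, -80.7, -165.2]
collar S [443.1 319.1  74. ] [133.8, 98.9, 128.7, 93.1] [103.4, 10.0, -79.0, -167.1]
[[377.1 132.   30. ]
 [553.2 142.1  30. ]]
```

Top and side agree. The cover is at about (454,-68.5) with its long axis at 73°, and the wing points at about 140°. The housing is at about (440,324.5) with its long axis at 103°. I'll grasp at tool yaw 140.

shift_gripper(
  motion=[35,-35,2,0,0,-8,70,-70,4,0,0,-16,105,-105,6,0,0,-24,140,-140,8,0,0,-32,175,-175,10,0,0,-40,210,-210,12,0,0,-48,245,-245,14,0,0,-56,280,-280,16,0,0,-64],
  aperture=60,
)

```text
time: 0.9
tcp_pos: [348.9, -241.8, 215.1]
tcp_rot: [180.0, 0.0, 78.2]
ft_force: [1.1, -0.8, 1.1]
grip_width: 59.8
finger_force: 0.0
```

Run:
```python
from h import *
print(rel([454,-68.5,180]))
```

```text
[191.13948147  67.30415568  35.14748768]
```

shift_gripper(
  motion=[30,10,5,0,0,-8,60,20,10,0,0,-16,90,30,15,0,0,-24,120,42,20,0,0,-32,150,53,25,0,0,-40,170,60,30,0,0,-48,190,67,35,0,0,-56,191,67,35,0,0,-62],
  aperture=40,
)

```text
time: 1.7
tcp_pos: [454.6, -69.1, 179.3]
tcp_rot: [-180.0, -0.1, 140.3]
ft_force: [-0.3, -0.6, -0.1]
grip_width: 39.9
finger_force: 0.0
```

Run:
```python
from h import *
import cv2
print(rel([454,-68.5,180]))
cv2.imwrite("pics/w1.png",arm.snapshot("wrist")[:,:,::-1])
print(arm.camera_model("wrist"),arm.sense()["tcp_rot"])
```

```text
[ 0.84461488  0.07289604 -0.67909757]
{'fx': 332.99483414121414, 'fy': 332.99483414121414, 'cx': 320.978023686837, 'cy': 234.85359882900582, 'extrinsics': array([[ 6.37209387e-01,  7.70689353e-01, -1.45528431e-03,
        -2.35170224e+02],
       [-7.42116123e-01,  6.13073312e-01, -2.70933155e-01,
         3.99852089e+02],
       [-2.07913102e-01,  1.73721139e-01,  9.62597064e-01,
        -2.21936681e+02],
       [ 0.00000000e+00,  0.00000000e+00,  0.00000000e+00,
         1.00000000e+00]])} [-1.79967962e+02 -7.76017685e-02  1.40452595e+02]
```

View pics/w1.png

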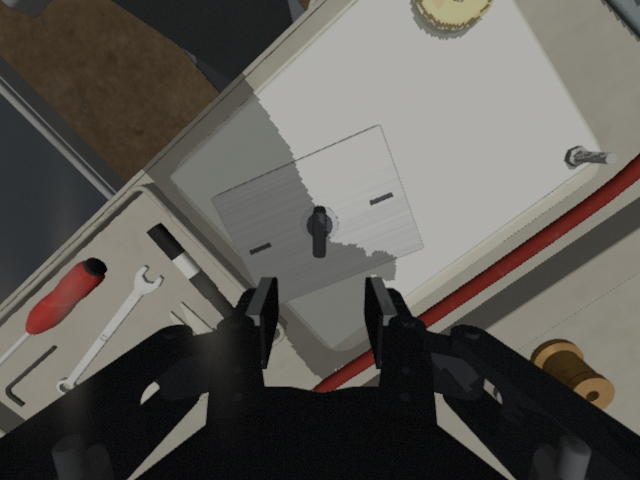

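The wrist view shows the wing almost parallel to the fingers at (320,208)-(319,257), with the marks at (260,248) and (381,199).

Run:
```python
from h import *
m=ray("wrist",[(260,248),(381,199)],45.5);print(m.mean(0),ang(*m))
w=ray("wrist",[(320,208),(319,257)],84);print(w,w.mean(0),ang(*w))
print(rel([*m.mean(0)[:2],54.5]))
```

```text
[451.73186939 -70.18749889  45.5       ] 73.05117882021679
[[435.73474721 -55.88601369  84.        ]
 [464.2150344  -80.45273878  84.        ]] [449.97489081 -68.16937623  84.        ] -40.78062759261998
[  1.40048337  -1.79625184 125.04352847]
```

shift_gripper(
  motion=[1,-1,40,0,0,0,1,-1,80,0,0,0,1,-1,105,0,0,0,1,-1,125,0,0,0,1,-1,125,0,0,0],
)

```text
time: 2.25
tcp_pos: [449.9, -71.0, 52.8]
tcp_rot: [-179.8, -0.3, 139.7]
ft_force: [0.2, -0.1, 0.1]
grip_width: 39.8
finger_force: 0.0
```

shift_gripper(
  motion=[1,0,0,0,0,0,0,0,0,0,0,0,0,0,0,0,0,0,0,0,0,0,0,0,0,0,0,0,0,0,0,0,0,0,0,0],
  aperture=0,
  grip_force=90,
)

```text
time: 2.85
tcp_pos: [453.8, -71.4, 56.7]
tcp_rot: [179.9, 0.1, 139.8]
ft_force: [-1.5, -0.8, 7.4]
grip_width: 8.6
finger_force: 88.3
```

shift_gripper(
  motion=[0,0,-15,0,0,0,0,0,-45,0,0,0,0,0,-80,0,0,0,0,0,-110,0,0,0,0,0,-120,0,0,0,0,0,-120,0,0,0,0,0,-120,0,0,0],
)

```text
time: 3.55
tcp_pos: [452.0, -71.0, 174.1]
tcp_rot: [-180.0, -0.1, 139.9]
ft_force: [-0.4, 1.0, -3.1]
grip_width: 8.3
finger_force: 88.4
```

Run:
```python
from h import *
import cv2
print(arm.sense()["tcp_pos"])
cv2.imwrite("pics/w2.png",arm.snapshot("wrist")[:,:,::-1])
print(rel([440.5,324.5,176]))
```

```text
[452.02308824 -71.02099817 174.11684667]
[263.47681398 295.11771415  -2.15136179]
```

View pics/w2.png

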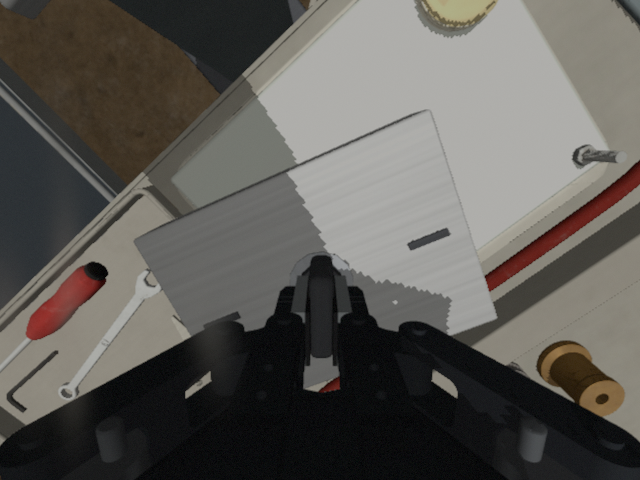

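The cover hangs level from the wing. Its marks are at (428,239) and about (223,320).

Run:
```python
from h import *
s=arm.sense();print(s["tcp_pos"],s["tcp_rot"])
for z in(162,166):
    m=ray("wrist",[(223,320),(428,239)],z);c=ray("wrist",[(135,241),(430,111),(496,317)],z);print(m,m.mean(0),ang(*m),np.hypot(*(m[1]-m[0])[:2]),ang(c[0],c[1]),ang(c[1],c[2]),(c[0]+c[2])/2,np.hypot(*(c[1]-c[0])[:2]))
```

```text
[451.60691795 -70.962146   173.66493698] [-1.79925641e+02 -1.23237702e-01  1.39851488e+02]
[[ 433.52462538 -122.33509931  162.        ]
 [ 466.03266111  -16.09301538  162.        ]] [449.77864324 -69.21405734 162.        ] 72.98689622602087 111.10424287775385 73.09600381541702 -16.9792609953667 [449.29949949 -69.15292417 162.        ] 149.26269903427885
[[ 432.61427896 -119.82926906  166.        ]
 [ 464.27676709  -16.35058615  166.        ]] [448.44552303 -68.08992761 166.        ] 72.98689622602089 108.21437507156573 73.09600381541702 -16.979260995366708 [447.978842   -68.03038454 166.        ] 145.38031383069566
```

shift_gripper(
  motion=[20,22,0,0,0,-3,50,56,0,0,0,-8,84,94,0,0,0,-12,118,132,0,0,0,-16,152,170,0,0,0,-20,186,208,0,0,0,-24,215,240,0,0,0,-28,235,263,0,0,0,-30],
)

```text
time: 4.4
tcp_pos: [441.2, 284.0, 173.2]
tcp_rot: [-179.9, -0.1, 170.1]
ft_force: [0.7, -0.6, -3.5]
grip_width: 8.3
finger_force: 88.6
```

Run:
```python
from h import *
print(rel([443,324.1,175]))
```

```text
[ 5.0855491  39.76657923 -1.80268069]
```

shift_gripper(
  motion=[2,18,5,0,0,0,5,34,20,0,0,0,5,40,32,0,0,0,5,40,38,0,0,0,5,40,38,0,0,0,5,40,38,0,0,0],
)

```text
time: 5.0
tcp_pos: [444.8, 320.4, 137.1]
tcp_rot: [-180.0, -0.0, 169.8]
ft_force: [0.8, -0.3, -3.7]
grip_width: 8.6
finger_force: 88.5
```

Run:
```python
from h import *
import cv2
f=lambda i,x,y,w,h,k:cv2.resize(i[y:y+h,x:x+w],None,fx=k,fy=k,interpolation=cv2.INTER_CUBIC)
s=arm.sense();print(s["tcp_pos"],s["tcp_rot"])
I={}
for n in("top","side","wrist"): 
    I[n]=arm.snapshot(n)[:,:,::-1]; cv2.imwrite(f"pics/{n}3.png",I[n])
cv2.imwrite("pics/c3.png",np.hstack([f(I["top"],215,190,120,130,3),f(I["side"],255,150,120,130,3)]))
```

```text
[444.7990835  320.41072214 137.07798836] [-1.79950697e+02 -2.65399731e-02  1.69761613e+02]
```

View pics/c3.png

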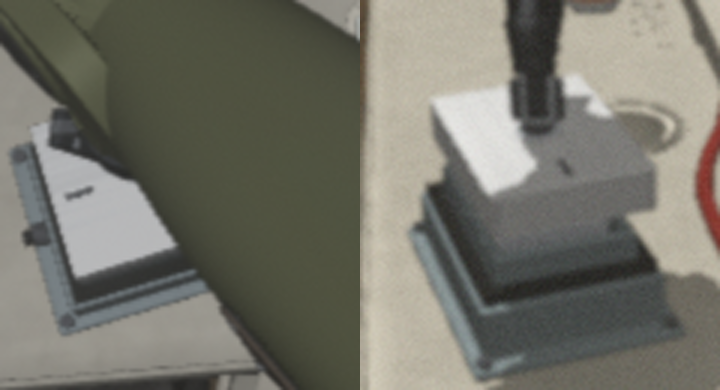

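View pics/wrist3.png

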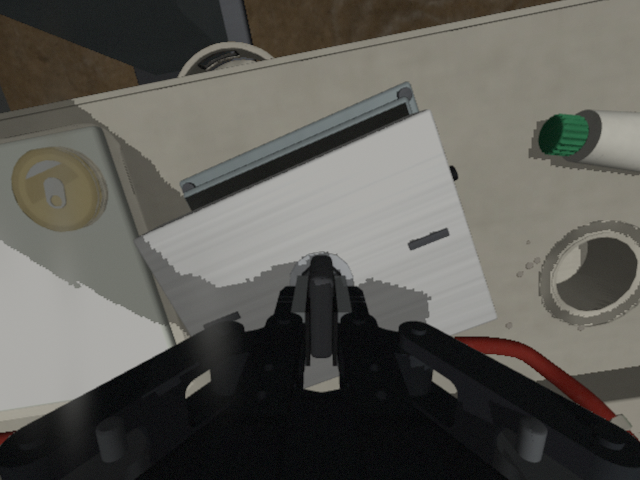

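The wrist view shows two flange bolts at (404,93) and (190,187), and the cover's marks at (428,239) and (223,320). The side crop shows the cover hovering, slightly off towards -y/+x.

Run:
```python
from h import *
np.set_printoptions(precision=1,suppress=True)
P=np.array([arm.sense()["tcp_pos"] for _ in range(3)]);print(P)
u=np.array([np.cos(np.radians(13)),np.sin(np.radians(13))])
b=ray("wrist",[(190,187),(404,93)],12);print("bolts W",b,ang(*b),np.hypot(*(b[1]-b[0])[:2]),"centre",b.mean(0)[:2]+67*u)
for z in(125,129):
  m=ray("wrist",[(223,320),(428,239)],z);c=ray("wrist",[(135,241),(430,111),(496,317)],z);print("cover W",m.mean(0),ang(*m),(c[0]+c[2])/2,ang(c[0],c[1]))
A=lambda p:np.array(p)/3+[255-120,150]
c=ray("side",A([(432,98),(580,73),(655,175),(490,195)]),127);print("cover S",c.mean(0),[ang(c[i-1],c[i]) for i in range(4)])
f=ray("side",A([(410,232),(682,328),(478,375)]),8);print("flange S",(f[0]+f[1])/2,ang(f[2],f[0]),ang(f[2],f[1]),np.hypot(*(f[2]-f[0])[:2]),np.hypot(*(f[2]-f[1])[:2]))
```

```text
[[445.4 321.3 138.1]
 [445.4 321.3 138.1]
 [445.4 321.3 138.1]]
bolts W [[393.3 224.   12. ]
 [354.1 401.   12. ]] 102.48444172418353 181.28748113748375 centre [439.  327.5]
cover W [443.6 322.2 125. ] 102.89420945899485 [443.3 322.1 125. ] 103.03143867844604
cover W [441.9 322.5 129. ] 102.89420945899491 [441.6 322.4 129. ] 103.03143867844605
cover S [445.3 316.7 127. ] [np.float64(102.7863037241139), np.float64(13.199628282435954), np.float64(-79.25795313002033), np.float64(-174.335482613711)]
flange S [442.1 320.2   8. ] 102.68580172007006 13.570942334263734 190.25561687921703 144.5593012335165
```

shift_gripper(
  motion=[4,3,5,0,0,0,4,3,12,0,0,0,4,3,17,0,0,0,4,3,21,0,0,0,4,3,24,0,0,0,4,3,26,0,0,0,4,3,26,0,0,0],
)

```text
time: 5.85
tcp_pos: [441.3, 325.2, 111.0]
tcp_rot: [-180.0, -0.0, 169.9]
ft_force: [-0.7, 0.1, -2.3]
grip_width: 8.2
finger_force: 88.6
```

shift_gripper(
  motion=[0,0,2,0,0,0,0,0,4,0,0,0,0,0,5,0,0,0,0,0,5,0,0,0],
)

```text
time: 6.25
tcp_pos: [441.3, 325.2, 106.1]
tcp_rot: [-180.0, -0.0, 169.9]
ft_force: [-0.0, -0.2, -2.9]
grip_width: 8.7
finger_force: 88.6
```

shift_gripper(
  motion=[0,0,1,0,0,0,0,0,2,0,0,0,0,0,3,0,0,0,0,0,3,0,0,0],
)

```text
time: 6.65
tcp_pos: [441.6, 325.5, 104.1]
tcp_rot: [180.0, 0.0, 169.9]
ft_force: [-1.9, -1.5, 5.1]
grip_width: 8.3
finger_force: 89.9
```

shift_gripper(
  motion=[0,-0.3,0,0,0,8,0.1,-0.6,0,0,0,16,0.2,-0.8,0,0,0,24,0.3,-1.1,0,0,0,32,0.5,-1.3,0,0,0,40,0.6,-1.5,0,0,0,48,0.9,-1.7,0,0,0,56,1,-1.8,0,0,0,61],
)

```text
time: 7.45
tcp_pos: [440.5, 324.0, 103.4]
tcp_rot: [180.0, -0.0, 108.6]
ft_force: [0.5, 0.2, -3.2]
grip_width: 8.5
finger_force: 88.6
```

shift_gripper(
  motion=[0,0,0,0,0,4,0,0,1,0,0,6,0,0,2,0,0,6,0,0,3,0,0,6,0,0,3,0,0,6],
)

```text
time: 7.95
tcp_pos: [440.1, 323.7, 100.1]
tcp_rot: [-180.0, 0.0, 102.9]
ft_force: [0.3, -0.8, -2.9]
grip_width: 8.4
finger_force: 88.6
```

shift_gripper(
  motion=[0,0,1,0,0,0,0,0,2,0,0,0,0,0,3,0,0,0,0,0,3,0,0,0],
)

```text
time: 8.35
tcp_pos: [440.1, 323.7, 97.2]
tcp_rot: [180.0, 0.0, 102.9]
ft_force: [1.8, 0.1, -3.2]
grip_width: 8.4
finger_force: 88.6
```

shift_gripper(
  motion=[0,0,1,0,0,0,0,0,2,0,0,0,0,0,2,0,0,0],
)

```text
time: 8.65
tcp_pos: [440.2, 323.8, 95.6]
tcp_rot: [180.0, -0.0, 102.9]
ft_force: [-1.0, -0.4, 2.9]
grip_width: 8.8
finger_force: 89.4
```

shift_gripper(
  motion=[0,0,1,0,0,0,0,0,2,0,0,0,0,0,2,0,0,0],
)

```text
time: 8.95
tcp_pos: [440.2, 323.8, 93.7]
tcp_rot: [180.0, -0.0, 102.9]
ft_force: [-1.6, -1.4, 7.3]
grip_width: 8.5
finger_force: 90.0
```

shift_gripper(
  motion=[0,0,1,0,0,0,0,0,2,0,0,0,0,0,2,0,0,0,0,0,2,0,0,0],
)

```text
time: 9.35
tcp_pos: [440.3, 323.8, 92.2]
tcp_rot: [180.0, -0.0, 102.9]
ft_force: [-2.1, -1.8, 8.7]
grip_width: 8.4
finger_force: 90.6
```

shift_gripper(
  motion=[0,0,1,0,0,0,0,0,1,0,0,0,0,0,1,0,0,0],
)

```text
time: 9.65
tcp_pos: [440.3, 323.9, 92.1]
tcp_rot: [179.9, -0.0, 102.9]
ft_force: [-4.0, -4.1, 16.5]
grip_width: 8.5
finger_force: 91.8
```

shift_gripper(
  motion=[0,0,1,0,0,0,0,0,1,0,0,0,0,0,1,0,0,0,0,0,1,0,0,0,0,0,1,0,0,0],
)

```text
time: 10.15
tcp_pos: [440.4, 323.9, 92.0]
tcp_rot: [179.9, -0.0, 102.9]
ft_force: [-7.1, -6.0, 23.9]
grip_width: 8.4
finger_force: 93.0
```

Run:
```python
from h import *
import cv2
I=arm.snapshot("side")[:,:,::-1]
cv2.imwrite("pics/s5.png",cv2.resize(I[170:290,255:375],None,fx=4,fy=4,interpolation=cv2.INTER_CUBIC))
s=arm.sense();print(s["tcp_pos"],s["ft_force"])
```

```text
[440.41113466 323.93713246  92.04627035] [-7.52243369 -4.90317055 24.16366005]
```

View pics/s5.png

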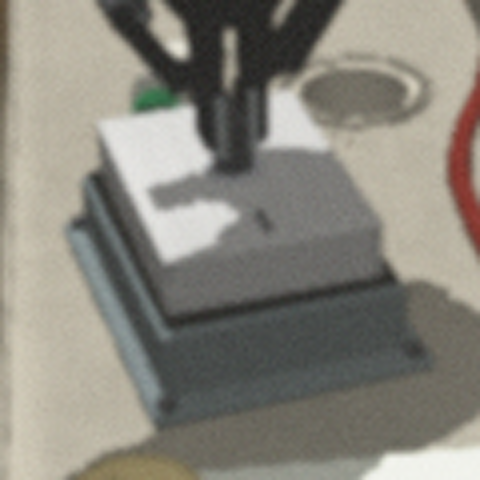

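The picture shows the cover seated level on the gasket. The press has reached the hard stop at about 24 N, and the height fits a fully squeezed gasket.

```bash
python3 -c "
from workcell import arm
print(arm.sign_off())"
```

```text
the job is handed in; nothing more can be done
None
```

I set the cover on the collar, turned the wing into line with the slot, and handed the job in at about 10 s while still gripping and pressing the cover with about 24 N; its height fits a fully squeezed gasket, no bystander was touched as far as I could tell, and the sign-off gave no verdict.

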